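Fetch the battery pack from behind the driver unit and fit it in the lamp tray

ROBOT

A 6-joint arm with a two-finger parallel gripper is mounted at the origin on the work surface. World frame = base frame: x ahead of the robot, y to its left, z up, the work surface at z = 0. Lengths are in m, angles in rad, forces in N, time in s.
With the tool pointing down it reaches from about 0.275 to 0.775 m from the base axis. Payload 14.6 kg.
Tool frame: the origin (TCP) lies between the finger pads; the fingertips stand env.finger_overhang ahead of it and the grasp point (between the pads) lies 3 mm ahead of it (env.finger_overhang is the distance from the TCP to the fingertips, in m); z points along the fingers, y is the line along which they close (so a half turn about z gives the same grasp; the last joint's range is limited). The gripper opens to 85 mm and grips with 20 to 120 N. Pads are 22 mm wide; open, the fingers measure 114 mm over their backs; the gripper's body (76 mm by 85 mm) begins 54 mm behind the grasp point. The pads swing forward as they close: fully open they stand 13 mm farther back than shut.
Start: joints at [1.12, 0.263, -0.048, 1.259, 0, 1.415], TCP at [0.153, 0.502, 0.253] pointing down, gripper open.
Joint ranges: [-2.65, 2.65], [-0.89, 1.7], [-1.18, 1.37], [-2.13, 2.11], [-1.35, 1.29], [-3.14, 3.14]. Speed limits (rad/s): [1.89, 1.89, 2.57, 2.79, 3.14, 3.14].

INTERFACE

Orientations are given as a unit quaternion [w, x, y, z].
In Python, from cell import env gives the robot as it stands. The module is installed in compiled form; this text tells all that it offers.
- The arm moves only by the tool move_arm, never from a script. Its arguments are lists of equal length, an entry for each row: "linear": the shift along the tool's x, y, z in mm, a list of three; "delta_rot": the turn, a rotation vector about the tool's x, y, z in rad, a list of three. A call has exactly 8 rows; each row shifts and turns the commanded pose from where the row before left it, along the tool's axes as they then stand; what a row does not reach is not made up. A row lasts 1/12 s, in which the tool goes at most 41.7 mm and 7.16 degrees, less where a joint would pass 70% of its speed; a pose out of reach is approached as far as the arm can. A call with a gripper value outside its range is refused whole. "hand" is the finger opening in mm, from 0 to 85.4, set as the call begins (left out, the last holds). The fingers move at their own pace and stop on an object; "force" is the grip in N (left out, the last holds). Time passes only in rows, so rows that do not move let the fingers close, or fill a call up. It gives the time, the measured TCP pose, the force, the opening and the grip force at its end, in the units of the state.
- env.get_obs(): the state, without advancing time (a new reading comes with each control period).
- env.camera(name): name is "scene" or "top" or "wrist"; returns the picture (384x512x3 uint8, blue, green, red); there is no depth.
- env.camera_model(name): a dict with "intrinsics" (3x3 intrinsics, pixels), "world_to_cam" (4x4, takes a point from world to camera coordinates). Camera axes: x right, y down, z forward; pixel columns grow to the right and rows downward; lengths in m; the calibration is good to about 2 mm. A picture is of the moment at which its call begins: read the wrist's pose just before it. camera_model takes no time and is no camera call; for the wrist camera it gives the pose at the moment of the call.
- env.sign_off(): hands the job in; it is judged then, once.
Trained networks look in the newest picture that a camera, given by its name, has taken for a name from the list of things; names that differ only in an ending like _2 or _b are one class to them, and where a whole thing is asked for, a point or a joint stands for the part that bears it (a point fixed in the world has none). Each returns a list of dicts, best first, with "score" (0 to 1); they miss things now and then, are a little off and sometimes report something else, mostly with a low value. They report only what shows in the picture. A call takes as long as a camera call. They do not tell look-alikes from the thing itself.
- env.find_in(camera, thing): "at" ([x, y, z] in m, in the coordinates of the camera as it stood for that picture, good to about 4 mm: the middle of the surface that is visible of it).
- env.regions_of(camera, thing): "pixels" (384x512 bool, what is visible of it).
- env.landmark_of(camera, thing): "at" ([x, y, z] in m, in the coordinates of the camera as it stood for that picture, good to about 4 mm: a listed point, or the origin of a listed thing).
The state is a dict: "time_s": time; "joint_pos": joint angles; "joint_velocities": joint speeds; "joint_efforts": joint torques, N m; "position": TCP position; "tool_rot": TCP orientation; "force": force on the tool from outside, world axes, zero at the start; "torque": the same for the moment, N m; "gripper_width": opening from 0.0 (shut) to 1.0 (fully open); "grasp_force": force on a finger pad.
Only numpy, scipy, OpenCV 4.12 (cv2) and the standard library are available. Lean on these libraries where they do the work, as an engineer would, in place of code of your own. Each camera call takes 0.05 s, during which the arm holds its last target. There are 200 camera calls.

TASK

The grey battery pack for the lamp on the bench is kept in the little wooden shelf, behind the white driver unit: stand the driver unit upright on the teal mat, then draw the pack out from under the shelf, let go of it on the bench, and take it again by the orange carry handle on its top. Lift it by that handle and lower it flat into the battery bay of the white lamp tray, its pull tab sticking out through the gap in the bay's rim. Keep both things upright, do not drop the pack, and leave the nut driver, mug, tape and meter where they are.

Things in the scene. Friction and masses are not known exactly. Their poses are not given: they have to be found in the camera images.
- shelf: Fixed wooden pigeonhole, open in front (own -x) and behind, no floor; roof 102 to 112 mm above the bench, 200 deep (x 0 to 200), 145 wide; 125 mm between its side walls. A carton on the roof reaches 157 mm (from x = 120 back); a 60 mm high bin on each side from x = 110 back, out to y = +-150. Origin: at bench level below the middle of the roof's front edge; x points into the shelf, z up.
- pack: Loose battery pack, 0.4 to 0.75 kg: grey body 100 (x) x 95 (y) x 50 mm, half under the roof at the start. Orange pull tab: upright fin 10 mm thick (y), 45 mm forward (-x) of the body's front, 6 to 49 mm high. Orange carry handle: solid rib on the middle of the top, 14 thick (x), 70 long (y), 50 to 86 mm high; under the roof at the start. Origin: centre of the underside; x from tab to rear, z up.
- pack_tab (a point): Point in the pull tab to pinch (fingers closing along the pack's y): 75 mm forward (-x) of the pack's origin, 30 mm above its underside. Axes as the pack's.
- pack_handle (a point): Point in the carry handle to pinch (fingers closing along the pack's x): straight above the pack's origin, 74 mm above its underside. Axes as the pack's.
- driver: Loose white lamp driver unit, a box 45 (x) x 140 (y) x 110 (z) mm with black vent slots, 0.32 to 0.6 kg, standing on its long edge across the front of the shelf, 15 to 45 mm in front of the pack's pull tab. It can be pinched across its 45 mm thickness near the top. Origin: centre of its underside; z up.
- mat: Fixed teal felt mat, 200 x 200 x 3 mm, on one side of the bench (left or right). Origin: centre of its underside; z up.
- tray: Fixed white lamp tray, on the other side from the mat: plate 130 (x) x 190 (y) x 4 mm; in its middle the battery bay with dark floor, 112 (x) x 107 (y) mm inside, its rim 18 mm above the bench, with a 41 mm gap for the tab in the -x side. Parts up to 26 mm high at both y ends. Origin: bay centre at bench level, x away from the gap. A seated pack's origin is 4 mm higher, its x along the tray's.
- nutdriver: Bystander: nut driver with yellow handle, 200 mm long, lying between the robot and the shelf. Origin below its middle.
- mug: Bystander: blue mug, 80 mm wide, 90 mm high. Origin: centre of its underside.
- tape: Bystander: red roll of tape, 90 mm across, 24 mm high. Origin: centre of its underside.
- meter: Bystander: yellow meter 150 x 75 x 35 mm, lying on the left of the bench. Origin: centre of its underside.
Things that resemble listed ones, but are neither listed nor needed, are in the scene too. What is shaped like the tray but yellow is not meant.

How it is judged:
By the outcome, as a careful person would: the job done as asked, in the order asked, and still so for the second after the job is handed in, with the robot touching nothing.
It also fails if it takes over 72 s, if anything falls off the work surface, if the arm or the gripper's body presses on something with over 40 N, if the wrist force passes 120 N, or if a joint passes its speed limit or range.

## Working session

There is one attempt and no reset: what is moved stays moved. The work goes in short steps, Python scripts to look and compute and a tool call to move; the robot and the scene stay as the last step left them, time stands still between calls to the robot, and variables do not carry over. Pictures are saved under pics/ and viewed, at most 10 in all, crops included, and the job is handed in when it is done.

Besides the shell and the picture viewer there is one more tool, called after "Call:" as a command line: name --argument value ..., lists and objects as JSON in quotes. move_arm: Moves the arm, as the interface text tells. Its arguments: {"type":"object","properties":{"linear":{"type":"array"},"delta_rot":{"type":"array"},"hand":{"type":"number"},"force":{"type":"number"}},"required":["linear","delta_rot"]}

```bash
mkdir -p pics
cat > h.py <<'E'
import numpy as np, cv2
from cell import env
from scipy.spatial.transform import Rotation as R
def w(cam,p):
    M=np.linalg.inv(env.camera_model(cam)["world_to_cam"]); return (M@np.r_[p,1])[:3]
def px(cam,p):
    m=env.camera_model(cam); c=(m["world_to_cam"]@np.r_[p,1])[:3]; q=m["intrinsics"]@c; return q[:2]/q[2]
def ray(cam,u,v,z):
    m=env.camera_model(cam); M=np.linalg.inv(m["world_to_cam"]); d=M[:3,:3]@np.linalg.inv(m["intrinsics"])@[u,v,1]; o=M[:3,3]
    return o+d*(z-o[2])/d[2]
def tcp():
    o=env.get_obs(); q=o["tool_rot"]; return np.array(o["position"]),R.from_quat(np.r_[q[1:],q[0]])
E
python3 - <<'E'
from h import *
o=env.get_obs(); print({k:np.round(v,3) for k,v in o.items()},env.finger_overhang)
for c in ["scene","top"]:
    cv2.imwrite(f"pics/{c}0.png",env.camera(c))
    for t in ["shelf","pack","pack_tab","pack_handle","driver","mat","tray","nutdriver","mug","tape","meter"]:
        for d in env.landmark_of(c,t)[:3]:
            p=w(c,d["at"]); print(c,t,round(d["score"],2),p.round(3),px(c,p).round())
E
```

```text
{'time_s': np.float64(0.0), 'joint_pos': array([ 1.12 ,  0.264, -0.049,  1.259,  0.   ,  1.416]), 'joint_velocities': array([-0.001, -0.001,  0.001, -0.001, -0.   ,  0.001]), 'joint_efforts': array([ 4.0000e-03, -6.3761e+01,  3.8457e+01,  1.4000e-02,  0.0000e+00,
       -0.0000e+00]), 'position': array([0.153, 0.502, 0.253]), 'tool_rot': array([-0.   ,  0.147,  0.989, -0.001]), 'force': array([ 0.292, -0.733, -0.601]), 'torque': array([ 0.018, -0.005,  0.025]), 'grasp_force': np.float64(0.0), 'gripper_width': np.float64(1.004)} 0.022
scene shelf 0.77 [ 0.619  0.021 -0.004] [233. 249.]
scene driver 0.96 [0.498 0.008 0.   ] [225. 222.]
scene mat 0.72 [ 0.479 -0.319 -0.   ] [131. 227.]
scene tray 0.91 [0.198 0.285 0.001] [286. 160.]
scene tray 0.58 [0.446 0.267 0.001] [294. 204.]
scene nutdriver 0.53 [ 0.367 -0.015  0.002] [215. 196.]
scene mug 0.56 [0.682 0.303 0.003] [319. 253.]
scene tape 0.8 [ 0.677 -0.328  0.003] [126. 273.]
top pack 0.71 [0.643 0.012 0.006] [288. 132.]
top pack_tab 0.74 [0.568 0.002 0.033] [293. 153.]
top pack_handle 0.71 [0.641 0.017 0.072] [288. 126.]
top driver 0.56 [0.496 0.001 0.005] [293. 178.]
top driver 0.38 [0.568 0.003 0.031] [292. 154.]
top mat 0.75 [ 0.477 -0.321 -0.   ] [397. 182.]
top tray 0.8 [ 0.456  0.266 -0.001] [208. 193.]
top tray 0.65 [0.195 0.282 0.001] [203. 279.]
top nutdriver 0.66 [ 0.366 -0.017 -0.001] [300. 220.]
top mug 0.77 [0.681 0.311 0.001] [193. 123.]
top tape 0.73 [ 0.673 -0.328 -0.001] [395. 121.]
top tape 0.46 [0.569 0.    0.03 ] [293. 153.]
top meter 0.72 [0.462 0.549 0.   ] [117. 193.]
```

View pics/scene0.png

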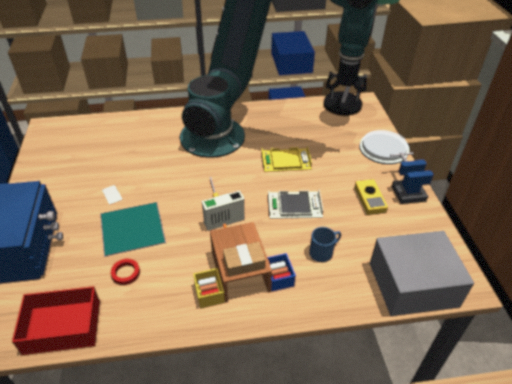

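View pics/top0.png

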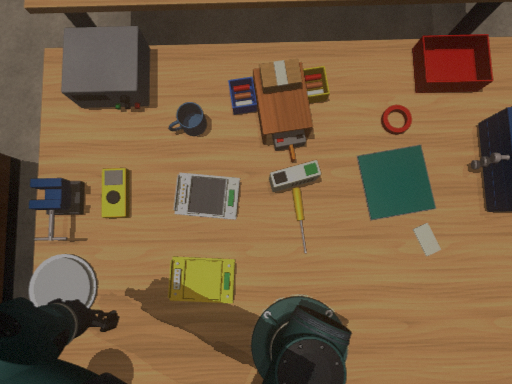

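The scene view shows the bench from the far side. In the top view the driver is at (295,174), the pack tab at (293,153), the shelf at (285,105), the mat at (397,182), the white tray at (208,193) and the nut driver at (301,215).

Look-alikes: the yellow tray at (203,279) is not the white tray at (208,193). The white card at (427,240) and white plate at (62,288) are not the driver at (295,174). The tab network's "driver" hit at (292,154) is the pack. Next I'll check these in a close crop and get the yaws.

Run:
```python
from h import *
im=env.camera("top"); c=im[55:255,165:445]; cv2.imwrite("pics/crop1.png",cv2.resize(c,None,fx=2.85,fy=2.85,interpolation=cv2.INTER_CUBIC))
for t,z in [("driver",.11),("mat",.003),("tray",.004),("shelf",.112),("nutdriver",.015)]:
    for d in env.regions_of("top",t)[:2]:
        m=d["pixels"]; v,u=np.nonzero(m)
        P=np.array([ray("top",a,b,z)[:2] for a,b in zip(u,v)])
        r=cv2.minAreaRect((P*1000).astype(np.float32)); print(t,round(d["score"],2),m.sum(),np.round(r[0]),np.round(r[1]),round(r[2],1))
```

```text
driver 0.84 1027 [487.   6.] [ 59. 148.] 14.8Traceback (most recent call last):
  File "<stdin>", line 6, in <module>
  File "h.py", line 9, in ray
    m=env.camera_model(cam); M=np.linalg.inv(m["world_to_cam"]); d=M[:3,:3]@np.linalg.inv(m["intrinsics"])@[u,v,1]; o=M[:3,3]
ValueError: time passes only in moves, steps and waits
```

View pics/crop1.png

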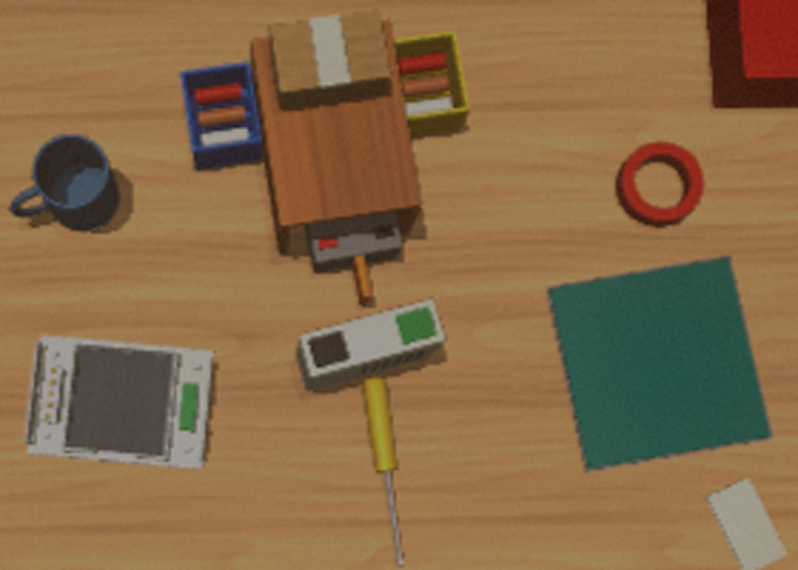

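The crop confirms the choices: driver top face about (300-443, 300-390), tab at (365,280), shelf front edge (280,220)-(420,205), and white tray centre about (120,402). The gap in the tray rim can't be made out yet. Now the poses from the corners.

Run:
```python
from h import *
m=env.camera_model("top"); M=np.linalg.inv(m["world_to_cam"]); K=np.linalg.inv(m["intrinsics"])
def rays(uv,z):
    uv=np.asarray(uv,float); d=(M[:3,:3]@K@np.c_[uv,np.ones(len(uv))].T).T; o=M[:3,3]; return o+d*((z-o[2])/d[:,2])[:,None]
def cr(l,z): return (rays(np.array(l)/2.85+[165,55],z)*1000).round()[:,:2].tolist()
print("cam",M[:3,3])
print("driver",cr([(298,340),(434,300),(443,342),(308,380)],.11))
print("mat",cr([(549,289),(730,257),(771,437),(587,469)],.003))
print("trayplate",cr([(40,336),(215,350),(205,467),(27,453)],.004))
print("traybay",cr([(75,343),(180,352),(170,459),(64,449)],.004))
print("shelf front",cr([(280,223),(420,205)],.112), cr([(252,40)],.112))
print("tab",cr([(360,258),(367,303)],.049))
print("pack front top",cr([(313,268),(402,253)],.05))
print("nut",cr([(373,380),(386,470),(401,562)],.012))
```

```text
cam [0.30216229 0.11797674 1.17828814]
driver [[492.0, 76.0], [529.0, -60.0], [486.0, -67.0], [451.0, 68.0]]
mat [[561.0, -204.0], [592.0, -404.0], [393.0, -433.0], [363.0, -234.0]]
trayplate [[521.0, 354.0], [501.0, 163.0], [374.0, 176.0], [393.0, 368.0]]
traybay [[513.0, 316.0], [500.0, 201.0], [384.0, 213.0], [397.0, 328.0]]
shelf front [[611.0, 91.0], [626.0, -50.0]] [[804.0, 115.0]]
tab [[589.0, 6.0], [540.0, 0.0]]
pack front top [[579.0, 56.0], [593.0, -38.0]]
nut [[463.0, -7.0], [366.0, -17.0], [269.0, -30.0]]
```

```bash
cat >> h.py <<'E'
def Rt(deg):  # tool down, tool y at world angle deg
    a=np.radians(deg); y=np.array([np.cos(a),np.sin(a),0]); z=np.array([0,0,-1.]); return R.from_matrix(np.c_[np.cross(y,z),y,z])
def plan(way,vmax=38,start=None):
    """way: list of (x,y,z m, yaw deg[, rows]); prints rows in calls of 8"""
    p,r=start or tcp(); p=p*1000; rows=[]
    for wp in way:
        T=np.array(wp[:3])*1000; q=Rt(wp[3]); d=(r.inv()*q).as_rotvec()
        n=int(max(np.ceil(np.linalg.norm(T-p)/vmax),np.ceil(np.linalg.norm(d)/.115),wp[4] if len(wp)>4 else 1))
        p0=p.copy()
        for k in range(n):
            l=np.round(r.inv().apply(p0+(T-p0)*(k+1)/n-p),0).astype(int); p=p+r.apply(l)
            t=np.round((r.inv()*q).as_rotvec()/(n-k),2)+0.; r=r*R.from_rotvec(t)
            rows.append((l.tolist(),t.tolist()))
    while len(rows)%8: rows.append(([0,0,0],[0,0,0]))
    for i in range(0,len(rows),8):
        print("L",str([a for a,_ in rows[i:i+8]]).replace(" ","")); print("R",str([b for _,b in rows[i:i+8]]).replace(" ",""))
    print("end",p.round(1))
E
python3 - <<'E'
from h import *
m=env.camera_model("wrist"); M=np.linalg.inv(m["world_to_cam"]); p,r=tcp()
print("cam in tool",r.inv().apply(M[:3,3]-p).round(3),"\n",(r.inv().as_matrix()@M[:3,:3]).round(2),m["intrinsics"].round())
plan([(.42,.20,.31,30)])
E
```

```text
cam in tool [ 0.08  -0.001 -0.122] 
 [[ 0.   -0.95 -0.31]
 [ 1.   -0.    0.  ]
 [-0.   -0.31  0.95]] [[311.   0. 260.]
 [  0. 311. 189.]
 [  0.   0.   1.]]
L [[-31,-19,-5],[-33,-17,-5],[-33,-15,-5],[-35,-12,-6],[-35,-10,-5],[-36,-7,-5],[-36,-5,-5],[-37,-2,-5]]
R [[0.0,0.0,0.07],[0.0,0.0,0.07],[0.0,0.0,0.07],[0.0,0.0,0.07],[0.0,0.0,0.07],[0.0,0.0,0.07],[0.0,0.0,0.07],[0.0,0.0,0.07]]
L [[-37,0,-5],[-36,3,-6],[-37,5,-5],[0,0,0],[0,0,0],[0,0,0],[0,0,0],[0,0,0]]
R [[0.0,0.0,0.06],[0.0,0.0,0.07],[0.0,0.0,0.06],[0,0,0],[0,0,0],[0,0,0],[0,0,0],[0,0,0]]
end [420.5 199.9 310.3]
```

Call:
move_arm --linear '[[-31, -19, -5], [-33, -17, -5], [-33, -15, -5], [-35, -12, -6], [-35, -10, -5], [-36, -7, -5], [-36, -5, -5], [-37, -2, -5]]' --delta_rot '[[0, 0, 0.07], [0, 0, 0.07], [0, 0, 0.07], [0, 0, 0.07], [0, 0, 0.07], [0, 0, 0.07], [0, 0, 0.07], [0, 0, 0.07]]'

```text
time_s: 2.02
position: [0.3481, 0.2811, 0.2947]
tool_rot: [0.0, 0.416, 0.909, 0.0]
force: [1.3, 0.3, 0.0]
gripper_width: 1.0
grasp_force: 0.0
```

Call:
move_arm --linear '[[-37, 0, -5], [-36, 3, -6], [-37, 5, -5], [0, 0, 0], [0, 0, 0], [0, 0, 0], [0, 0, 0], [0, 0, 0]]' --delta_rot '[[0, 0, 0.06], [0, 0, 0.07], [0, 0, 0.06], [0, 0, 0], [0, 0, 0], [0, 0, 0], [0, 0, 0], [0, 0, 0]]'

```text
time_s: 2.68
position: [0.4198, 0.2007, 0.3103]
tool_rot: [-0.0, 0.499, 0.867, 0.0]
force: [-0.7, -0.4, 0.1]
gripper_width: 1.0
grasp_force: 0.0
```

Run:
```python
from h import *
print(tcp()[0].round(3))
im=env.camera("wrist"); cv2.imwrite("pics/w1.png",im); np.savez("w1.npz",w2c=env.camera_model("wrist")["world_to_cam"],im=im)
for t in ["tray","driver"]:
    for d in env.landmark_of("wrist",t): 
        p=w("wrist",d["at"]); print(t,round(d["score"],2),p.round(3),px("wrist",p).round())
plan([(.47,.004,.26,15)])
```

```text
[0.42  0.201 0.31 ]
tray 0.7 [0.447 0.268 0.   ] [302. 114.]
driver 0.69 [0.496 0.003 0.004] [238. 277.]
L [[-32,-9,8],[-33,-8,9],[-33,-7,8],[-34,-5,9],[-33,-3,8],[-34,-2,8],[0,0,0],[0,0,0]]
R [[0.0,0.0,0.04],[0.0,0.0,0.04],[0.0,0.0,0.05],[0.0,0.0,0.04],[0.0,0.0,0.05],[0.0,0.0,0.04],[0,0,0],[0,0,0]]
end [470.2   4.3 260.3]
```

View pics/w1.png

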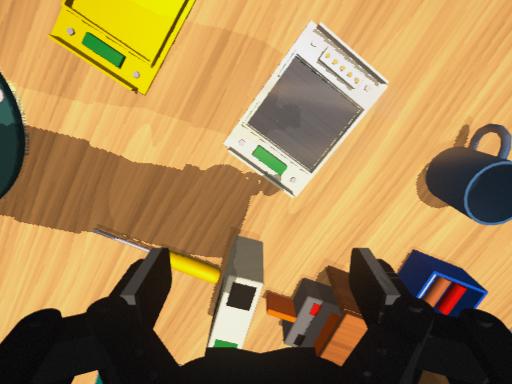

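The white tray is at (305,110) with the yellow look-alike at (125,40). The driver is at (238,290) and the pack's tab at (278,305). I'll zoom in on the tray rim and go on to the driver.

Run:
```python
import cv2,numpy as np
im=np.load("w1.npz")["im"]; cv2.imwrite("pics/w1c.png",cv2.resize(im[15:200,215:395],None,fx=3.2,fy=3.2,interpolation=cv2.INTER_CUBIC))
```

```text
(no output)
```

View pics/w1c.png

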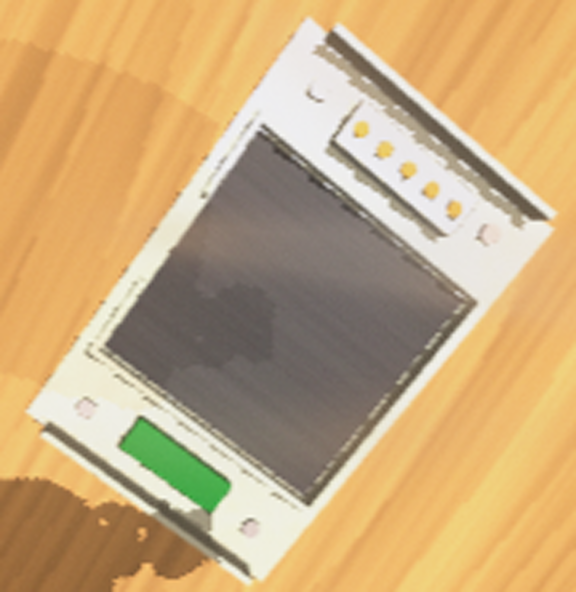

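Call:
move_arm --linear '[[-32, -9, 8], [-33, -8, 9], [-33, -7, 8], [-34, -5, 9], [-33, -3, 8], [-34, -2, 8], [0, 0, 0], [0, 0, 0]]' --delta_rot '[[0, 0, 0.04], [0, 0, 0.04], [0, 0, 0.05], [0, 0, 0.04], [0, 0, 0.05], [0, 0, 0.04], [0, 0, 0], [0, 0, 0]]'

```text
time_s: 3.5
position: [0.4704, 0.0027, 0.2598]
tool_rot: [-0.0, 0.608, 0.794, -0.0]
force: [-0.7, 0.3, 0.7]
gripper_width: 0.997
grasp_force: 0.0
```

The rim line on the left, robot-facing side of the bay is broken between about (205,195) and (130,300), while the right side is continuous. So the gap faces the robot (-x), and the tray yaw is about -6°.

Run:
```python
from h import *
D=np.load("w1.npz"); M=np.linalg.inv(D["w2c"]); K=np.linalg.inv(env.camera_model("wrist")["intrinsics"])
def rays(uv,z,M):
    uv=np.asarray(uv,float); d=(M[:3,:3]@K@np.c_[uv,np.ones(len(uv))].T).T; o=M[:3,3]; return (o+d*((z-o[2])/d[:,2])[:,None])*1000
c=np.array([(310,18),(552,225),(258,580),(35,415)])/3.2+[215,15]
P=rays(c,.004,M)[:,:2]; print("tray corners",P.round().tolist(),P.mean(0)); 
b=np.array([(262,125),(474,302),(308,505),(105,350)])/3.2+[215,15]
B=rays(b,.004,M)[:,:2]; print("bay floor",B.round().tolist(),B.mean(0)); 
im=env.camera("wrist"); cv2.imwrite("pics/w2.png",im)
for t in ["driver","pack","pack_tab"]:
    for d in env.landmark_of("wrist",t): 
        p=w("wrist",d["at"]); print(t,round(d["score"],2),p.round(3),px("wrist",p).round())
```

```text
tray corners [[397.0, 368.0], [524.0, 355.0], [502.0, 164.0], [378.0, 180.0]] [450.05273336 266.56578867]
bay floor [[401.0, 327.0], [514.0, 314.0], [502.0, 205.0], [391.0, 219.0]] [451.98979259 266.16806214]
pack 0.56 [0.639 0.019 0.002] [390. 178.]
pack_tab 0.69 [0.566 0.009 0.035] [340. 177.]
```

View pics/w2.png

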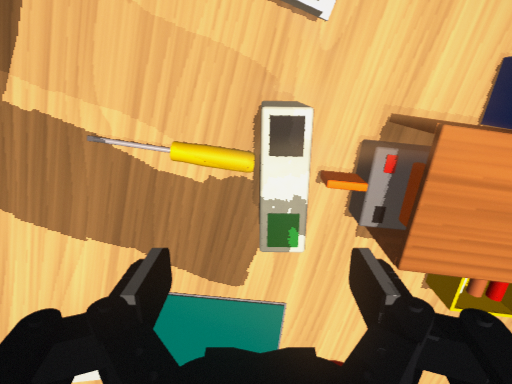

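The driver top face runs (262,107)-(312,107)-(304,250)-(261,250). The nut driver handle ends at (254,162), beside its face, and the tab is at (343,180).

Run:
```python
from h import *
m=env.camera_model("wrist"); M=np.linalg.inv(m["world_to_cam"]); K=np.linalg.inv(m["intrinsics"])
def rays(uv,z):
    uv=np.asarray(uv,float); d=(M[:3,:3]@K@np.c_[uv,np.ones(len(uv))].T).T; o=M[:3,3]; return (o+d*((z-o[2])/d[:,2])[:,None])*1000
P=rays([(262,107),(312,107),(304,250),(261,250)],.11)[:,:2]; print(P.round().tolist(),P.mean(0))
print("tab top",rays([(320,172),(320,180),(366,183),(367,191)],.049).round()[:,:2].tolist())
print("nut end",rays([(254,162)],.012).round())
```

```text
[[456.0, 66.0], [497.0, 77.0], [532.0, -55.0], [491.0, -66.0]] [494.00391705   5.70263539]
tab top [[538.0, 12.0], [541.0, 3.0], [592.0, 14.0], [596.0, 5.0]]
nut end [[466.  -5.  12.]]
```

Run:
```python
from h import *
plan([(.494,.006,.15,15),(.494,.006,.092,15,4)])
```

```text
L [[-2,8,37],[-1,7,37],[-2,8,37],[0,0,14],[0,0,15],[0,0,14],[0,0,15],[0,0,0]]
R [[0.0,0.0,0.0],[0.0,0.0,0.0],[0.0,0.0,0.01],[0.0,0.0,0.0],[0.0,0.0,0.0],[0.0,0.0,0.0],[0.0,0.0,0.0],[0,0,0]]
end [493.8   5.9  91.6]
```

Call:
move_arm --linear '[[-2, 8, 37], [-1, 7, 37], [-2, 8, 37], [0, 0, 14], [0, 0, 15], [0, 0, 14], [0, 0, 15], [0, 0, 0]]' --delta_rot '[[0, 0, 0], [0, 0, 0], [0, 0, 0.01], [0, 0, 0], [0, 0, 0], [0, 0, 0], [0, 0, 0], [0, 0, 0]]'

```text
time_s: 4.37
position: [0.4927, 0.006, 0.0895]
tool_rot: [-0.001, 0.611, 0.792, -0.001]
force: [-0.6, -0.2, -1.1]
gripper_width: 0.997
grasp_force: 0.0
```

Call:
move_arm --linear '[[0, 0, 0], [0, 0, 0], [0, 0, 0], [0, 0, 0], [0, 0, 0], [0, 0, 0], [0, 0, 0], [0, 0, 0]]' --delta_rot '[[0, 0, 0], [0, 0, 0], [0, 0, 0], [0, 0, 0], [0, 0, 0], [0, 0, 0], [0, 0, 0], [0, 0, 0]]' --hand 30 --force 45

```text
time_s: 5.03
position: [0.4943, 0.0049, 0.0923]
tool_rot: [0.001, 0.611, 0.791, 0.0]
force: [-1.8, 1.3, 7.0]
gripper_width: 0.521
grasp_force: 45.2
```

Run:
```python
from h import *
plan([(.494,.006,.175,15,6),(.477,-.319,.175,9,14),(.477,-.319,.11,9,4),(.477,-.319,.097,9,4)],vmax=25)
```

```text
L [[0,0,-14],[0,0,-14],[1,0,-13],[0,0,-14],[0,0,-14],[0,0,-14],[-22,-7,0],[-22,-7,0]]
R [[0.0,0.0,0.0],[0.0,0.0,0.0],[0.0,0.0,0.0],[0.0,0.0,0.0],[0.0,0.0,0.0],[0.0,0.0,-0.01],[0.0,0.0,0.01],[0.0,0.0,0.01]]
L [[-22,-7,0],[-23,-7,0],[-22,-6,0],[-23,-6,0],[-22,-6,0],[-23,-6,0],[-22,-5,0],[-23,-6,0]]
R [[0.0,0.0,0.01],[0.0,0.0,0.01],[0.0,0.0,0.01],[0.0,0.0,0.01],[0.0,0.0,0.01],[0.0,0.0,0.01],[0.0,0.0,0.0],[0.0,0.0,0.01]]
L [[-22,-5,0],[-23,-5,0],[-23,-5,0],[-22,-5,0],[0,0,16],[0,0,17],[0,0,16],[0,0,16]]
R [[0.0,0.0,0.0],[0.0,0.0,0.01],[0.0,0.0,0.0],[0.0,0.0,0.01],[0.0,0.0,0.0],[0.0,0.0,0.0],[0.0,0.0,0.0],[0.0,0.0,0.0]]
L [[0,0,3],[0,0,4],[0,0,3],[0,0,3],[0,0,0],[0,0,0],[0,0,0],[0,0,0]]
R [[0.0,0.0,0.0],[0.0,0.0,0.0],[0.0,0.0,0.0],[0.0,0.0,0.0],[0,0,0],[0,0,0],[0,0,0],[0,0,0]]
end [ 477.2 -318.6   97.2]
```

Call:
move_arm --linear '[[0, 0, -14], [0, 0, -14], [1, 0, -13], [0, 0, -14], [0, 0, -14], [0, 0, -14], [-22, -7, 0], [-22, -7, 0]]' --delta_rot '[[0, 0, 0], [0, 0, 0], [0, 0, 0], [0, 0, 0], [0, 0, 0], [0, 0, 0], [0, 0, 0.01], [0, 0, 0.01]]'

```text
time_s: 5.7
position: [0.4913, -0.0403, 0.1755]
tool_rot: [0.001, 0.619, 0.786, 0.0]
force: [-0.2, -0.2, -3.1]
gripper_width: 0.52
grasp_force: 47.2
```

Call:
move_arm --linear '[[-22, -7, 0], [-23, -7, 0], [-22, -6, 0], [-23, -6, 0], [-22, -6, 0], [-23, -6, 0], [-22, -5, 0], [-23, -6, 0]]' --delta_rot '[[0, 0, 0.01], [0, 0, 0.01], [0, 0, 0.01], [0, 0, 0.01], [0, 0, 0.01], [0, 0, 0.01], [0, 0, 0], [0, 0, 0.01]]'

```text
time_s: 6.37
position: [0.4787, -0.2275, 0.1747]
tool_rot: [0.0, 0.646, 0.763, 0.0]
force: [0.4, 0.8, -4.7]
gripper_width: 0.518
grasp_force: 47.2
```

Call:
move_arm --linear '[[-22, -5, 0], [-23, -5, 0], [-23, -5, 0], [-22, -5, 0], [0, 0, 16], [0, 0, 17], [0, 0, 16], [0, 0, 12]]' --delta_rot '[[0, 0, 0], [0, 0, 0.01], [0, 0, 0], [0, 0, 0], [0, 0, 0], [0, 0, 0], [0, 0, 0], [0, 0, 0]]'

```text
time_s: 7.03
position: [0.4731, -0.3184, 0.1123]
tool_rot: [-0.0, 0.65, 0.76, 0.0]
force: [0.1, 0.9, -2.9]
gripper_width: 0.523
grasp_force: 46.7
```

Call:
move_arm --linear '[[0, 0, 4], [0, 0, 4], [0, 0, 3], [0, 0, 2], [0, 0, 2], [0, 0, 0], [0, 0, 0], [0, 0, 0]]' --delta_rot '[[0, 0, 0], [0, 0, 0], [0, 0, 0], [0, 0, 0], [0, 0, 0], [0, 0, 0], [0, 0, 0], [0, 0, 0]]'

```text
time_s: 7.7
position: [0.4737, -0.3186, 0.0986]
tool_rot: [0.0, 0.65, 0.76, -0.0]
force: [-1.2, 0.1, -3.1]
gripper_width: 0.522
grasp_force: 46.8
```

Call:
move_arm --linear '[[0, 0, 1], [0, 0, 1], [0, 0, 1], [0, 0, 1], [0, 0, 0], [0, 0, 0], [0, 0, 0], [0, 0, 0]]' --delta_rot '[[0, 0, 0], [0, 0, 0], [0, 0, 0], [0, 0, 0], [0, 0, 0], [0, 0, 0], [0, 0, 0], [0, 0, 0]]'

```text
time_s: 8.37
position: [0.4736, -0.3188, 0.0953]
tool_rot: [0.001, 0.65, 0.76, -0.0]
force: [-5.6, 2.6, 13.8]
gripper_width: 0.522
grasp_force: 48.5
```

Call:
move_arm --linear '[[0, 0, 0], [0, 0, 0], [0, 0, 0], [0, 0, 0], [0, 0, -10], [0, 0, -20], [0, 0, -35], [0, 0, -35]]' --delta_rot '[[0, 0, 0], [0, 0, 0], [0, 0, 0], [0, 0, 0], [0, 0, 0], [0, 0, 0], [0, 0, 0], [0, 0, 0]]' --hand 80

```text
time_s: 9.03
position: [0.473, -0.318, 0.1957]
tool_rot: [-0.001, 0.65, 0.76, 0.0]
force: [0.9, -1.1, -0.2]
gripper_width: 0.939
grasp_force: 0.0
```

Run:
```python
from h import *
plan([(.52,.0,.22,97)])
```

```text
L [[22,7,-2],[21,9,-1],[20,11,-2],[18,14,-2],[17,16,-2],[15,17,-1],[14,19,-2],[11,20,-2]]
R [[0.0,0.0,-0.11],[0.0,0.0,-0.11],[0.0,0.0,-0.11],[0.0,0.0,-0.11],[0.0,0.0,-0.11],[0.0,0.0,-0.11],[0.0,0.0,-0.11],[0.0,0.0,-0.11]]
L [[8,21,-1],[7,22,-2],[4,23,-2],[1,23,-2],[-1,23,-1],[-4,22,-2],[0,0,0],[0,0,0]]
R [[0.0,0.0,-0.11],[0.0,0.0,-0.11],[0.0,0.0,-0.11],[0.0,0.0,-0.11],[0.0,0.0,-0.11],[0.0,0.0,-0.11],[0,0,0],[0,0,0]]
end [ 5.202e+02 -3.000e-01  2.200e+02]
```

Call:
move_arm --linear '[[22, 7, -2], [21, 9, -1], [20, 11, -2], [18, 14, -2], [17, 16, -2], [15, 17, -1], [14, 19, -2], [11, 20, -2]]' --delta_rot '[[0, 0, -0.11], [0, 0, -0.11], [0, 0, -0.11], [0, 0, -0.11], [0, 0, -0.11], [0, 0, -0.11], [0, 0, -0.11], [0, 0, -0.11]]'

```text
time_s: 9.7
position: [0.5002, -0.1353, 0.2091]
tool_rot: [0.0, 0.262, 0.965, -0.0]
force: [0.1, -0.6, 0.5]
gripper_width: 0.937
grasp_force: 0.0
```

Call:
move_arm --linear '[[8, 21, -1], [7, 22, -2], [4, 23, -2], [1, 23, -2], [-1, 23, -1], [-4, 22, -2], [0, 0, 0], [0, 0, 0]]' --delta_rot '[[0, 0, -0.11], [0, 0, -0.11], [0, 0, -0.11], [0, 0, -0.11], [0, 0, -0.11], [0, 0, -0.11], [0, 0, 0], [0, 0, 0]]' --hand 50

```text
time_s: 10.37
position: [0.5208, 0.0001, 0.2189]
tool_rot: [0.0, -0.063, 0.998, -0.0]
force: [0.7, -0.0, -0.7]
gripper_width: 0.588
grasp_force: 0.0
```

Run:
```python
from h import *
print(tcp()[0].round(3),env.get_obs()["joint_pos"].round(2))
im=env.camera("wrist"); cv2.imwrite("pics/w3.png",im)
for t in ["pack","pack_tab","nutdriver","shelf"]:
    for d in env.landmark_of("wrist",t): 
        p=w("wrist",d["at"]); print(t,round(d["score"],2),p.round(3),px("wrist",p).round())
```

```text
[0.521 0.    0.219] [-0.16  0.27 -0.14  1.17 -0.   -0.28]
pack 0.68 [0.639 0.014 0.001] [261. 255.]
pack_tab 0.62 [0.564 0.005 0.031] [261. 208.]
nutdriver 0.63 [ 0.365 -0.019  0.   ] [263.   2.]
```

View pics/w3.png

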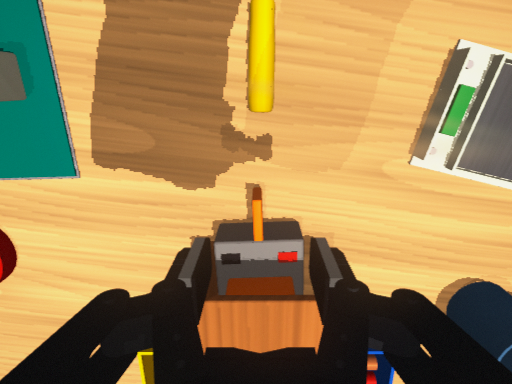

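The tab's top face runs (258,198)-(259,240), nearly in line with the image's vertical. The nut driver ends at (260,110) and the pack body front is at rows 222-292.

Run:
```python
from h import *
m=env.camera_model("wrist"); M=np.linalg.inv(m["world_to_cam"]); K=np.linalg.inv(m["intrinsics"])
def rays(uv,z):
    uv=np.asarray(uv,float); d=(M[:3,:3]@K@np.c_[uv,np.ones(len(uv))].T).T; o=M[:3,3]; return (o+d*((z-o[2])/d[:,2])[:,None])*1000
print("tab",rays([(258,198),(258.5,239)],.049).round(1)[:,:2].tolist(),"nut",rays([(260,111)],.012).round(1)[0,:2])
print("body top front",rays([(216,238),(303,238)],.05).round(1)[:,:2].tolist())
print("roof front",rays([(203,298),(318,296)],.112).round(1)[:,:2].tolist())
```

```text
tab [[546.6, -0.7], [591.7, 5.3]] nut [465.5  -8.6]
body top front [[595.3, -38.6], [584.4, 50.9]]
roof front [[621.9, -39.7], [607.7, 59.7]]
```

Run:
```python
from h import *
plan([(.5636,.0037,.12,97.3),(.5636,.0037,.036,97.3,6)])
```

```text
L [[-14,0,33],[-15,0,33],[-14,0,32],[0,0,14],[0,0,14],[0,0,14],[0,0,14],[0,0,14]]
R [[0.0,0.0,0.0],[0.0,0.0,0.0],[0.0,0.0,-0.01],[0.0,0.0,0.0],[0.0,0.0,0.0],[0.0,0.0,0.0],[0.0,0.0,0.0],[0.0,0.0,0.0]]
L [[0,0,14],[0,0,0],[0,0,0],[0,0,0],[0,0,0],[0,0,0],[0,0,0],[0,0,0]]
R [[0.0,0.0,0.0],[0,0,0],[0,0,0],[0,0,0],[0,0,0],[0,0,0],[0,0,0],[0,0,0]]
end [563.3   3.7  36.4]
```

Call:
move_arm --linear '[[-14, 0, 33], [-15, 0, 33], [-14, 0, 32], [0, 0, 17], [0, 0, 17], [0, 0, 17], [0, 0, 17], [0, 0, 16]]' --delta_rot '[[0, 0, 0], [0, 0, 0], [0, 0, 0], [0, 0, 0], [0, 0, 0], [0, 0, 0], [0, 0, 0], [0, 0, 0]]'

```text
time_s: 11.28
position: [0.5632, 0.0039, 0.0353]
tool_rot: [-0.0, -0.061, 0.998, 0.0]
force: [-0.2, -1.2, 0.6]
gripper_width: 0.585
grasp_force: 0.0
```

Call:
move_arm --linear '[[0, 0, 0], [0, 0, 0], [0, 0, 0], [0, 0, 0], [0, 0, 0], [0, 0, 0], [0, 0, 0], [0, 0, 0]]' --delta_rot '[[0, 0, 0], [0, 0, 0], [0, 0, 0], [0, 0, 0], [0, 0, 0], [0, 0, 0], [0, 0, 0], [0, 0, 0]]' --hand 0 --force 60

```text
time_s: 11.95
position: [0.564, 0.0043, 0.0374]
tool_rot: [0.001, -0.062, 0.998, -0.0]
force: [-1.7, -1.7, 7.4]
gripper_width: 0.11
grasp_force: 59.9
```

Run:
```python
from h import *
o=env.get_obs(); print(o["gripper_width"],o["grasp_force"],o["force"])
p,r=tcp(); print(p)
g=lambda x,y,a:np.array([x-.077*np.cos(np.radians(a)),y-.077*np.sin(np.radians(a))])
off=p[:2]-g(.640,.0135,7.3); print(off)
def W(x,y,a,n): q=g(x,y,a)+[0,0]; return (*q,p[2],a+90,n)
plan([W(.610,.0097,7.3,3),W(.582,.017,7.3,3),W(.573,.025,-6,3),W(.535,.075,-6,6)],vmax=14)
```

```text
0.10976169106843899 59.85169172286987 [-1.67549253 -1.65590804  7.38214288]
[0.56395863 0.00431675 0.03737407]
[0.0003345  0.00060073]
L [[10,0,0],[10,0,0],[11,-1,0],[9,4,0],[9,3,0],[9,4,0],[2,9,0],[2,9,0]]
R [[0.0,0.0,0.0],[0.0,0.0,0.0],[0.0,0.0,0.0],[0.0,0.0,0.0],[0.0,0.0,0.0],[0.0,0.0,0.0],[0.0,0.0,0.08],[0.0,0.0,0.07]]
L [[3,8,0],[7,8,0],[8,7,0],[7,8,0],[7,8,0],[7,7,0],[8,8,0],[0,0,0]]
R [[0.0,0.0,0.08],[0.0,0.0,0.0],[0.0,0.0,0.0],[0.0,0.0,0.0],[0.0,0.0,0.0],[0.0,0.0,0.0],[0.0,0.0,0.0],[0,0,0]]
end [458.   83.1  37.1]
```

Call:
move_arm --linear '[[10, 0, 0], [10, 0, 0], [11, -1, 0], [9, 4, 0], [9, 3, 0], [9, 4, 0], [0, 0, 0], [0, 0, 0]]' --delta_rot '[[0, 0, 0], [0, 0, 0], [0, 0, 0], [0, 0, 0], [0, 0, 0], [0, 0, 0], [0, 0, 0], [0, 0, 0]]'

```text
time_s: 12.62
position: [0.5036, 0.0079, 0.0372]
tool_rot: [0.0, -0.062, 0.998, 0.0]
force: [-7.0, 1.3, 20.1]
gripper_width: 0.108
grasp_force: 62.1
```

Call:
move_arm --linear '[[2, 6, 0], [2, 7, 0], [2, 7, 0], [1, 6, 0], [7, 8, 0], [8, 7, 0], [7, 8, 0], [0, 0, 0]]' --delta_rot '[[0, 0, 0.06], [0, 0, 0.06], [0, 0, 0.06], [0, 0, 0.05], [0, 0, 0], [0, 0, 0], [0, 0, 0], [0, 0, 0]]'

```text
time_s: 13.28
position: [0.4774, 0.058, 0.0373]
tool_rot: [0.001, 0.054, 0.999, -0.002]
force: [-1.8, -8.9, 14.2]
gripper_width: 0.108
grasp_force: 96.8
```

Run:
```python
from h import *
print(tcp()[0].round(3))
env.camera("top")
for t in ["pack","pack_tab","pack_handle","nutdriver"]:
    for d in env.landmark_of("top",t)[:2]: 
        p=w("top",d["at"]); print(t,round(d["score"],2),p.round(3),px("top",p).round())
```

```text
[0.477 0.058 0.037]
```

Call:
move_arm --linear '[[7, 8, 0], [7, 8, 0], [7, 7, 0], [2, 1, 0], [0, 0, 0], [0, 0, 0], [0, 0, 0], [0, 0, 0]]' --delta_rot '[[0, 0, 0], [0, 0, 0], [0, 0, 0], [0, 0, 0], [0, 0, 0], [0, 0, 0], [0, 0, 0], [0, 0, 0]]'

```text
time_s: 14.2
position: [0.457, 0.0851, 0.0371]
tool_rot: [0.001, 0.053, 0.999, 0.001]
force: [-0.5, 4.9, 13.6]
gripper_width: 0.108
grasp_force: 67.2
```

Call:
move_arm --linear '[[0, 0, 0], [0, 0, 0], [0, 0, 0], [0, 0, -10], [0, 0, -30], [0, 0, -38], [0, 0, -38], [0, 0, -38]]' --delta_rot '[[0, 0, 0], [0, 0, 0], [0, 0, 0], [0, 0, 0], [0, 0, 0], [0, 0, 0], [0, 0, 0], [0, 0, 0]]' --hand 36

```text
time_s: 14.87
position: [0.456, 0.0845, 0.1919]
tool_rot: [-0.0, 0.053, 0.999, -0.0]
force: [0.8, -0.3, -0.3]
gripper_width: 0.422
grasp_force: 0.0
```

Run:
```python
from h import *
print(tcp()[0].round(3))
plan([(.50,.03,.23,-6)])
env.camera("wrist")
for t in ["pack","pack_tab","pack_handle","nutdriver"]:
    for d in env.landmark_of("wrist",t)[:2]: 
        p=w("wrist",d["at"]); print(t,round(d["score"],2),p.round(3),px("wrist",p).round())
```

```text
[0.456 0.084 0.192]
L [[-4,-4,-3],[-3,-3,-2],[-5,-2,-3],[-4,-3,-3],[-5,-1,-3],[-5,-1,-2],[-5,-1,-3],[-5,0,-3]]
R [[0.0,0.0,0.11],[0.0,0.0,0.11],[0.0,0.0,0.11],[0.0,0.0,0.11],[0.0,0.0,0.11],[0.0,0.0,0.11],[0.0,0.0,0.11],[0.0,0.0,0.11]]
L [[-5,0,-2],[-5,1,-3],[-4,2,-3],[-5,2,-3],[-4,2,-2],[-4,4,-3],[0,0,0],[0,0,0]]
R [[0.0,0.0,0.11],[0.0,0.0,0.12],[0.0,0.0,0.11],[0.0,0.0,0.12],[0.0,0.0,0.11],[0.0,0.0,0.12],[0,0,0],[0,0,0]]
end [500.5  30.  229.9]
pack 0.79 [0.54  0.076 0.005] [260. 237.]
pack_tab 0.64 [0.465 0.088 0.031] [264. 181.]
pack_handle 0.64 [0.539 0.073 0.074] [257. 278.]
nutdriver 0.93 [ 0.368 -0.016 -0.001] [146.  88.]
nutdriver 0.56 [0.542 0.074 0.07 ] [258. 280.]
```

Run:
```python
from h import *
plan([(.537,.06,.22,-6)])
```

```text
L [[-6,-1,-2],[-6,-1,-2],[-6,1,-3],[-6,0,-2],[-6,2,-2],[-5,2,-2],[-6,3,-2],[-5,3,-2]]
R [[0.0,0.0,0.11],[0.0,0.0,0.11],[0.0,0.0,0.11],[0.0,0.0,0.11],[0.0,0.0,0.11],[0.0,0.0,0.11],[0.0,0.0,0.11],[0.0,0.0,0.11]]
L [[-4,4,-3],[-5,4,-2],[-3,5,-2],[-3,5,-2],[-3,6,-2],[-2,5,-2],[0,0,0],[0,0,0]]
R [[0.0,0.0,0.11],[0.0,0.0,0.12],[0.0,0.0,0.11],[0.0,0.0,0.12],[0.0,0.0,0.11],[0.0,0.0,0.12],[0,0,0],[0,0,0]]
end [536.7  59.6 219.6]
```

Call:
move_arm --linear '[[-6, -1, -2], [-6, -1, -2], [-6, 1, -3], [-6, 0, -2], [-6, 2, -2], [-5, 2, -2], [-6, 3, -2], [-5, 3, -2]]' --delta_rot '[[0, 0, 0.11], [0, 0, 0.11], [0, 0, 0.11], [0, 0, 0.11], [0, 0, 0.11], [0, 0, 0.11], [0, 0, 0.11], [0, 0, 0.11]]' --hand 50

```text
time_s: 15.78
position: [0.5026, 0.0702, 0.2056]
tool_rot: [-0.001, 0.476, 0.88, -0.001]
force: [-0.6, -0.1, -0.2]
gripper_width: 0.588
grasp_force: 0.0
```

Call:
move_arm --linear '[[-4, 4, -3], [-5, 4, -2], [-3, 5, -2], [-3, 5, -2], [-3, 6, -2], [-2, 5, -2], [0, 0, 0], [0, 0, 0]]' --delta_rot '[[0, 0, 0.11], [0, 0, 0.12], [0, 0, 0.11], [0, 0, 0.12], [0, 0, 0.11], [0, 0, 0.12], [0, 0, 0], [0, 0, 0]]'

```text
time_s: 16.45
position: [0.5366, 0.0596, 0.2189]
tool_rot: [-0.001, 0.742, 0.67, -0.001]
force: [0.2, 0.5, -0.8]
gripper_width: 0.584
grasp_force: 0.0
```

Run:
```python
from h import *
print(tcp()[0].round(3))
im=env.camera("wrist"); cv2.imwrite("pics/w4.png",im)
for t in ["pack","pack_tab","pack_handle","tray"]:
    for d in env.landmark_of("wrist",t)[:2]: 
        p=w("wrist",d["at"]); print(t,round(d["score"],2),p.round(3),px("wrist",p).round())
```

```text
[0.537 0.06  0.219]
pack 0.58 [0.535 0.078 0.002] [256. 146.]
pack_tab 0.56 [0.461 0.089 0.032] [182. 148.]
pack_handle 0.63 [0.54  0.072 0.077] [261. 167.]
```

View pics/w4.png

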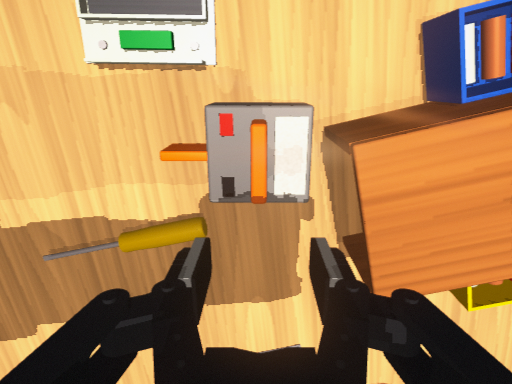

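The pack stands clear of the shelf, square to the tool. Handle top runs (259,120)-(259,202), the tab is at (183,152), and the nut driver is undisturbed.

Run:
```python
from h import *
m=env.camera_model("wrist"); M=np.linalg.inv(m["world_to_cam"]); K=np.linalg.inv(m["intrinsics"])
def rays(uv,z):
    uv=np.asarray(uv,float); d=(M[:3,:3]@K@np.c_[uv,np.ones(len(uv))].T).T; o=M[:3,3]; return (o+d*((z-o[2])/d[:,2])[:,None])*1000
print(rays([(259,120),(259,202)],.086).round(1)[:,:2].tolist())
P=rays([(206,106),(313,106),(309,201),(210,201)],.05)[:,:2]; print(P.round().tolist(),P.mean(0))
plan([(.537,.075,.14,-6.1),(.537,.075,.077,-6.1,5)])
```

```text
[[542.2, 113.5], [534.9, 43.2]]
[[495.0, 127.0], [592.0, 117.0], [583.0, 26.0], [485.0, 36.0]] [538.65429974  76.49905021]
L [[5,0,27],[5,-1,26],[5,0,27],[0,0,13],[0,0,12],[0,0,13],[0,0,12],[0,0,13]]
R [[0.0,0.0,0.0],[0.0,0.0,0.0],[0.0,0.0,0.0],[0.0,0.0,0.0],[0.0,0.0,0.0],[0.0,0.0,0.0],[0.0,0.0,0.0],[0.0,0.0,0.0]]
end [537.3  74.7  77. ]
```

Call:
move_arm --linear '[[6, 1, 27], [6, 0, 26], [5, 0, 27], [0, 0, 13], [0, 0, 12], [0, 0, 13], [0, 0, 12], [0, 0, 11]]' --delta_rot '[[0, 0, 0], [0, 0, 0], [0, 0, 0], [0, 0, 0], [0, 0, 0], [0, 0, 0], [0, 0, 0], [0, 0, 0]]'

```text
time_s: 17.37
position: [0.5396, 0.0765, 0.0785]
tool_rot: [-0.0, 0.743, 0.67, -0.0]
force: [-0.5, -0.6, 0.4]
gripper_width: 0.583
grasp_force: 0.0
```

Call:
move_arm --linear '[[0, 0, 0], [0, 0, 0], [0, 0, 0], [0, 0, 0], [0, 0, 0], [0, 0, 0], [0, 0, 0], [0, 0, 0]]' --delta_rot '[[0, 0, 0], [0, 0, 0], [0, 0, 0], [0, 0, 0], [0, 0, 0], [0, 0, 0], [0, 0, 0], [0, 0, 0]]' --hand 0 --force 70

```text
time_s: 18.03
position: [0.5402, 0.0764, 0.08]
tool_rot: [0.0, 0.743, 0.669, 0.0]
force: [-2.7, -0.5, 7.6]
gripper_width: 0.15
grasp_force: 69.9
```

Run:
```python
from h import *
p,r=tcp(); print(p.round(4))
# pack y offset in hand: pack y est .0767
plan([(p[0],p[1],.14,-6.1,5),(.451,p[1]+.266-.077,.14,-6.2,11)],vmax=22)
```

```text
[0.5402 0.0764 0.08  ]
L [[0,0,-12],[0,0,-12],[0,0,-12],[0,0,-12],[0,0,-12],[16,-10,0],[16,-10,0],[17,-10,0]]
R [[0.0,0.0,0.0],[0.0,0.0,0.0],[0.0,0.0,0.0],[0.0,0.0,0.0],[0.0,0.0,0.0],[0.0,0.0,0.0],[0.0,0.0,0.0],[0.0,0.0,0.0]]
L [[16,-9,0],[16,-10,0],[16,-10,0],[17,-10,0],[16,-10,0],[16,-10,0],[16,-10,0],[17,-9,0]]
R [[0.0,0.0,0.0],[0.0,0.0,0.0],[0.0,0.0,0.0],[0.0,0.0,0.0],[0.0,0.0,0.0],[0.0,0.0,0.0],[0.0,0.0,0.0],[0.0,0.0,0.0]]
end [451.4 265.7 139.9]
```

Call:
move_arm --linear '[[0, 0, -6], [0, 0, -12], [0, 0, -14], [0, 0, -14], [0, 0, -14], [10, -6, 0], [16, -10, 0], [17, -10, 0]]' --delta_rot '[[0, 0, 0], [0, 0, 0], [0, 0, 0], [0, 0, 0], [0, 0, 0], [0, 0, 0], [0, 0, 0], [0, 0, 0]]'

```text
time_s: 18.7
position: [0.518, 0.1224, 0.1391]
tool_rot: [-0.0, 0.744, 0.669, -0.0]
force: [0.7, 1.0, -4.3]
gripper_width: 0.153
grasp_force: 68.6
```

Call:
move_arm --linear '[[16, -9, 0], [17, -10, 0], [17, -10, 0], [17, -11, 0], [17, -11, 0], [17, -10, 0], [14, -9, 0], [11, -7, 0]]' --delta_rot '[[0, 0, 0], [0, 0, 0], [0, 0, 0], [0, 0, 0], [0, 0, 0], [0, 0, 0], [0, 0, 0], [0, 0, 0]]'

```text
time_s: 19.37
position: [0.4538, 0.2567, 0.1389]
tool_rot: [-0.0, 0.743, 0.669, -0.0]
force: [-1.0, -1.3, -3.3]
gripper_width: 0.158
grasp_force: 68.6
```

Run:
```python
from h import *
p,r=tcp(); print(p.round(4), env.get_obs()["force"].round(1))
im=env.camera("wrist"); cv2.imwrite("pics/w5.png",im)
for t in ["pack","pack_handle","tray"]:
    for d in env.landmark_of("wrist",t)[:2]: 
        q=w("wrist",d["at"]); print(t,round(d["score"],2),q.round(3),px("wrist",q).round())
```

```text
[0.4538 0.2567 0.1389] [-1.  -1.3 -3.3]
pack 0.86 [0.453 0.257 0.062] [259. 209.]
pack_handle 0.86 [0.455 0.251 0.133] [262. 275.]
```

View pics/w5.png

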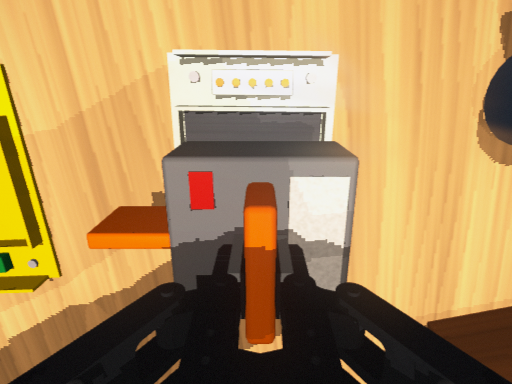

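The pack hangs level over the bay: tab at (130,228), tray's far end at rows 52-108, and the bay floor visible between columns 184 and 324. Measuring the offset between the two in tool axes.

Run:
```python
from h import *
m=env.camera_model("wrist"); M=np.linalg.inv(m["world_to_cam"]); K=np.linalg.inv(m["intrinsics"]); p,r=tcp()
def rays(uv,z):
    uv=np.asarray(uv,float); d=(M[:3,:3]@K@np.c_[uv,np.ones(len(uv))].T).T; o=M[:3,3]; q=o+d*((z-o[2])/d[:,2])[:,None]
    return q[:,:2]*1000, (r.inv().apply(q-p)*1000)[:,:2]
for n,uv,z in [("plate edges z4",[(168,85),(335,85),(170,105),(337,105)],.004),("far end z4",[(172,55),(334,55)],.004),("far end z26",[(172,51),(334,51)],.026),
 ("bay far rim z18",[(183,110),(326,110)],.018),("body top +y edge",[(163,158),(357,158)],.109),("body upper edge",[(183,142),(340,142)],.109),("body bottom",[(183,142),(340,142)],.06)]:
    a,b=rays(uv,z); print(n,a.round().tolist(),b.round(1).tolist())
```

```text
plate edges z4 [[392.0, 343.0], [522.0, 330.0], [391.0, 328.0], [523.0, 314.0]] [[80.9, -71.4], [80.9, 59.4], [65.8, -71.2], [65.8, 62.1]]
far end z4 [[399.0, 364.0], [522.0, 351.0]] [[102.6, -66.3], [102.6, 57.0]]
far end z26 [[405.0, 364.0], [517.0, 353.0]] [[103.2, -60.3], [103.2, 52.0]]
bay far rim z18 [[404.0, 324.0], [512.0, 313.0]] [[62.9, -57.7], [62.9, 50.7]]
body top +y edge [[412.0, 306.0], [508.0, 296.0]] [[46.1, -47.5], [46.1, 49.0]]
body upper edge [[424.0, 313.0], [500.0, 305.0]] [[54.1, -36.9], [54.1, 39.9]]
body bottom [[411.0, 306.0], [512.0, 295.0]] [[45.7, -49.1], [45.7, 52.5]]
```

Call:
move_arm --linear '[[5, -2, 0], [4, -2, 0], [0, 0, 8], [0, 0, 12], [0, 0, 10], [0, 0, 6], [0, 0, 0], [0, 0, 0]]' --delta_rot '[[0, 0, 0], [0, 0, 0], [0, 0, 0], [0, 0, 0], [0, 0, 0], [0, 0, 0], [0, 0, 0], [0, 0, 0]]'

```text
time_s: 20.23
position: [0.4521, 0.2644, 0.103]
tool_rot: [-0.0, 0.743, 0.669, -0.0]
force: [0.7, 0.4, -5.0]
gripper_width: 0.15
grasp_force: 68.5
```

Call:
move_arm --linear '[[0, 0, 2], [0, 0, 2], [0, 0, 2], [0, 0, 2], [0, 0, 2], [0, 0, 2], [0, 0, 0], [0, 0, 0]]' --delta_rot '[[0, 0, 0], [0, 0, 0], [0, 0, 0], [0, 0, 0], [0, 0, 0], [0, 0, 0], [0, 0, 0], [0, 0, 0]]'

```text
time_s: 20.9
position: [0.4521, 0.2646, 0.0912]
tool_rot: [-0.0, 0.743, 0.669, -0.0]
force: [-0.1, 0.3, -5.0]
gripper_width: 0.147
grasp_force: 68.7
```

Call:
move_arm --linear '[[0, 0, 2], [0, 0, 1], [0, 0, 1], [0, 0, 1], [0, 0, 1], [0, 0, 1], [0, 0, 0], [0, 0, 0]]' --delta_rot '[[0, 0, 0], [0, 0, 0], [0, 0, 0], [0, 0, 0], [0, 0, 0], [0, 0, 0], [0, 0, 0], [0, 0, 0]]'

```text
time_s: 21.57
position: [0.4522, 0.2646, 0.0843]
tool_rot: [-0.0, 0.743, 0.669, -0.0]
force: [0.8, 0.1, -5.0]
gripper_width: 0.152
grasp_force: 68.7
```

Call:
move_arm --linear '[[0, 0, 1], [0, 0, 1], [0, 0, 0], [0, 0, 0], [0, 0, 0], [0, 0, 0], [0, 0, 0], [0, 0, 0]]' --delta_rot '[[0, 0, 0], [0, 0, 0], [0, 0, 0], [0, 0, 0], [0, 0, 0], [0, 0, 0], [0, 0, 0], [0, 0, 0]]'

```text
time_s: 22.23
position: [0.4523, 0.2647, 0.084]
tool_rot: [0.0, 0.743, 0.669, 0.001]
force: [-9.2, -4.3, 25.8]
gripper_width: 0.155
grasp_force: 73.3
```

Contact at the seated height (0.084). Releasing and rising.

Call:
move_arm --linear '[[0, 0, 0], [0, 0, 0], [0, 0, 0], [0, 0, 0], [0, 0, -10], [0, 0, -25], [0, 0, -35], [0, 0, -35]]' --delta_rot '[[0, 0, 0], [0, 0, 0], [0, 0, 0], [0, 0, 0], [0, 0, 0], [0, 0, 0], [0, 0, 0], [0, 0, 0]]' --hand 50

```text
time_s: 22.9
position: [0.4516, 0.2644, 0.1881]
tool_rot: [-0.0, 0.743, 0.669, -0.001]
force: [1.6, -0.0, 0.1]
gripper_width: 0.585
grasp_force: 0.0
```

Call:
move_arm --linear '[[-20, 0, -15], [-30, 0, -15], [-30, 0, -5], [-20, 0, 0], [0, 0, 0], [0, 0, 0], [0, 0, 0], [0, 0, 0]]' --delta_rot '[[0, 0, 0], [0, 0, 0], [0, 0, 0], [0, 0, 0], [0, 0, 0], [0, 0, 0], [0, 0, 0], [0, 0, 0]]'

```text
time_s: 23.57
position: [0.4418, 0.1657, 0.2221]
tool_rot: [-0.0, 0.743, 0.669, -0.0]
force: [0.9, -0.2, -0.1]
gripper_width: 0.588
grasp_force: 0.0
```

Run:
```python
from h import *
print(tcp()[0].round(3))
a=env.camera("wrist")
for t in ["pack","pack_tab","pack_handle"]:
    for d in env.landmark_of("wrist",t)[:1]: print(t,w("wrist",d["at"]).round(3))
b=env.camera("scene")
for t in ["driver","nutdriver","mug","tape","meter","pack"]:
    for d in env.landmark_of("scene",t)[:1]: print(t,round(d["score"],2),w("scene",d["at"]).round(3))
cv2.imwrite("pics/end.png",np.hstack([cv2.resize(a,(400,300)),cv2.resize(b[130:330,80:347],(400,300))]))
```

```text
[0.442 0.166 0.222]
pack [0.45  0.263 0.003]
pack_tab [0.375 0.274 0.034]
pack_handle [0.454 0.262 0.083]
driver 0.63 [ 0.474 -0.318  0.003]
nutdriver 0.69 [ 0.366 -0.014 -0.   ]
mug 0.68 [0.68  0.302 0.004]
tape 0.62 [ 0.676 -0.328  0.004]
meter 0.89 [0.464 0.545 0.001]
```

View pics/end.png

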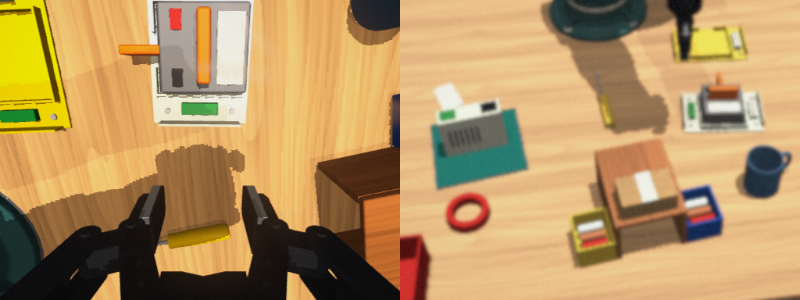

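The pack sits flat in the bay with its tab out through the gap at (138,50). The driver stands on the mat at (475,130), and the nut driver, mug, tape and meter haven't moved. Handing in.

```bash
python3 -c "
from cell import env
print(env.sign_off())"
```

```text
the job is handed in; nothing more can be done
None
```

The job is handed in: the driver unit stands upright on the teal mat, the pack sits flat in the white tray's bay with its tab out through the gap, and the nut driver, mug, tape and meter haven't moved; it took about 24 s of the 72 s allowed.

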